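# Draw the press plate out of its mould with the lifting key

### The arm

A 6-joint arm with a two-finger parallel gripper is mounted at the origin on a cart in front of the work surface, level with it; the furniture and walls round the work are solid. World frame = base frame: x ahead of the robot, y to its left, z up, the work surface at z = 0. Lengths are in m, angles in degrees, forces in N, time in s.
With the tool pointing down it reaches from about 0.3 to 0.75 m from the base axis. Payload 8.5 kg.
Tool frame: the origin (TCP) lies at the very end of the fingers, on their centre line; the grasp point (between the pads) lies 19 mm behind it; z points along the fingers, y is the line along which they close (so a half turn about z gives the same grasp; the last joint's range is limited). The gripper opens to 85 mm and grips with 20 to 120 N. Pads are 22 mm wide; open, the fingers measure 114 mm over their backs; the gripper's body (76 mm by 85 mm) begins 54 mm behind the grasp point. The pads swing forward as they close: fully open they stand 13 mm farther back than shut.
Start: joints at [-83.669, 21.807, 74.336, -0, 83.858, -12.336], TCP at [0.176, -0.521, 0.231] pointing down, gripper open.
Joint ranges: [-178.18, 178.18], [-50.72, 133.34], [12.68, 142.11], [-81.47, 261.47], [9.98, 163.14], [-165.26, 165.26]. Speed limits (degrees/s): [136.94, 136.94, 180, 180, 180, 180].

### API

Orientations are given as a 3x3 rotation matrix whose columns are the frame's x, y, z axes.
In Python, from rig import observe, cams, ticket gives the robot as it stands.
- The arm moves only by the tool move_arm, never from a script. Its arguments are lists of equal length, an entry for each row: "jaw": the finger opening in cm, from 0 to 8.54; "dp": the shift along the tool's x, y, z in cm, a list of three; "turn": the turn, a rotation vector about the tool's x, y, z in rad, a list of three. In form: {"jaw": [jaw, ...], "dp": [[tx, ty, tz], ...], "turn": [[wx, wy, wz], ...]}. A call has 1 to 12 rows; each row shifts and turns the commanded pose from where the row before left it, along the tool's axes as they then stand; what a row does not reach is not made up. A row lasts 1/12 s, in which the tool goes at most 41.7 mm and 7.16 degrees, less where a joint would pass 70% of its speed; a pose out of reach is approached as far as the arm can. A call is refused whole if a number of a shift passes 4.17 or a number of a turn 0.125, either way. A call with a gripper value outside its range is refused whole. The fingers move at their own pace and stop on an object; "force" is the grip in N (left out, the last holds). Time passes only in rows, so rows that do not move let the fingers close. It gives the time, the measured TCP pose, the force, the opening and the grip force at its end, in the units of the state.
- observe(): the state, without advancing time (a new reading comes with each control period).
- cams.get_image(name): name is "scene" or "top" or "wrist"; returns (picture, depth): 480x640x3 uint8, red, green, blue; 480x640 float32, m along the optical axis (not along the pixel's ray), 0 where there is no reading.
- cams.calibration(name): a dict with "vertical_fov" (degrees; the focal length in pixels is half the picture's height over the tangent of half this angle, whatever the lens; pixels are square), "cx", "cy" (the principal point, pixels), "k1" (the pictures are not rectified: a ray, as slopes to the right and down, at radius r is drawn at 1 + k1 r^2 times it, then the intrinsics apply), "view" (4x4, takes a point from world to camera coordinates); the wrist camera has in their place "tool_from_camera" (4x4, takes a point from camera to tool coordinates, whose origin is the TCP and whose axes are the flange's). Camera axes: x right, y up, looking along -z (the intrinsics and any distortion apply to the point x, -y, -z); pixel columns grow to the right and rows downward; lengths in m; the calibration is good to about 2 mm. A picture is of the moment at which its call begins: read the wrist's pose just before it. calibration takes no time and is no camera call.
- ticket.close_job(): hands the job in; it is judged then, once.
Trained networks look in the newest picture that a camera, given by its name, has taken for a name from the list of things; names that differ only in an ending like _2 or _b are one class to them, and where a whole thing is asked for, a point or a joint stands for the part that bears it (a point fixed in the world has none). Each returns a list of dicts, best first, with "p" (0 to 1); they miss things now and then, are a little off and sometimes report something else, mostly with a low value. They report only what shows in the picture. A call takes as long as a camera call.
- cams.spot_in(camera, query): "box" ([centre column, centre row, width, height] as shares, 0 to 1, of the picture: columns of its width, rows of its height, round what is visible of it).
- cams.outline_of(camera, query): "mask" (480x640 bool, what is visible of it) and "box" ([centre column, centre row, width, height] as shares, 0 to 1, of the picture: columns of its width, rows of its height, round what is visible of it).
- cams.mark_of(camera, query): "location" ([column, row] as shares, 0 to 1, of the picture: columns of its width, rows of its height: a listed point, or the origin of a listed thing).
The state is a dict: "time_s": time; "q": joint angles; "qvel": joint speeds; "joint_efforts": joint torques, N m; "position": TCP position; "tool_rot": TCP orientation; "ft_force": force on the tool from outside, world axes, zero at the start; "wrist_torque": the same for the moment, N m; "grip_width": finger opening in m; "gripper_force": force on a finger pad.
Only numpy, scipy, OpenCV 4.12 (cv2) and the standard library are available. Lean on these libraries where they do the work, as an engineer would, in place of code of your own. Each camera call takes 0.05 s, during which the arm holds its last target. There are 200 camera calls.

### The job

The press plate has been left sunk in the square steel mould. Take the lifting key from its wooden block, thread it into the hub of the plate (feel for the slot, push it in, then give it a quarter turn clockwise to the stop), draw the plate straight up out of the mould by the key alone, and set it down gently, flat in the drip tray, with the key left standing in it. Do not touch the plate with the fingers, and leave the jars and tins around alone.

Things in the scene. Friction and masses are not known exactly. Their poses are not given: they have to be found in the camera images.
- mould: Square steel mould screwed to the table, open at the top: outside 99 x 99 mm (104 mm over the rim band), bore 83 x 83 mm, floor 6 mm thick, rim 84 mm above the table; screw-down feet reach 75 mm out along its +x and -x. Origin: centre of its underside, x and y square to its sides, z up. Sprung rubber seals grip the sunk plate: drawing it out takes 13 to 25 N, weight included.
- press_plate: White plastic plate, 80 x 80 mm, 44 mm thick, 0.4 to 0.7 kg, sunk in the mould with its top 34 mm below the rim, 1.5 mm play each side. Origin: centre of its underside, axes along its sides, z up. A round steel hub sits flush in its top.
- hub_face (a point): Centre of the plate's top and of its steel hub, 44 mm above the plate's underside. Hub 56 mm across: central hole 18 mm, crossed by one straight slot 14 mm wide, 44 mm long, through the 14 mm thick face. The hub was pressed in at no fixed angle: the slot lies within 35 degrees (0.61 rad) either way of the mould's x axis; this point does not turn with it, so see it or feel for it.
- hub_well (a point): Floor of the hollow under the hub face, on the axis, 40 mm below the face; a 16 mm wide, 12 mm deep well there steadies the key's nose. Pushed home on this floor, the pin has 4 mm headroom and turns clockwise (from above) under the face to a stop about 95 degrees (1.65 rad) past the slot; at the stop the key pulls best. The hub itself does not turn below 2 N m.
- key: Lifting key, all steel, 142 mm long, 0.22 kg, upright in its block. Origin: tip of the nose at its lower end, z up along the round 16 mm shaft. Nose 13 mm thick and 14 mm long (it finds the hub's hole); then a cross pin along the key's x, 36 mm long, 8 mm thick. With the nose in the hole and the pin lying on the hub face, the tip is 14 mm below the face; pushed home, 40 mm.
- key_tip (a point): Nose tip of the key, on its axis (same as the key's origin).
- key_wing (a point): Middle of the flat wing handle on top of the key, 125 mm above the tip: 90 mm long (along the key's x, parallel to the pin), 16 mm thick (y), 34 mm high (108 to 142 mm above the tip). Grip it across its thickness. Pressed askew it can tip in the fingers; standing in the hub it can be let go and gripped afresh.
- key_block: Wooden block fixed to the table, 80 x 60 mm, 78 mm high, with a slot 41 mm (its x) by 20 mm (its y), open at the top and 54 mm deep; the key's pin lies on the slot's floor, its nose in a 16 mm hole there, its tip 10 mm above the table. Origin: centre of its underside. The key comes out straight upward, 70 mm.
- drip_tray: Shallow square aluminium tray fixed to the table, 170 x 170 mm outside, rim 18 mm high, walls 4 mm thick, floor 4 mm thick. Origin: centre of its underside. Tray and key block stand on either side of the mould; which is left varies.
- can_opener_foot (a point): Foot of the fixed bench can opener at the near right corner of the table, roughly 0.25 to 0.35 m tall, with a crank that sticks out about 0.15 m. Not needed: keep clear of it, passing nearer to the robot or higher up.
- tub_1: Small food tub, 72 mm wide, 71 mm high, a bystander. Origin: centre of its underside.
- spice_1: Spice jar, 45 mm wide, 106 mm high, a bystander. Origin: centre of its underside.
- tin_2: Low food tin, 75 mm wide, 58 mm high, a bystander. Origin: centre of its underside.

How it is judged:
By the outcome, as a careful person would: the job done as asked, in the order asked, and still so for the second after the job is handed in, with the robot touching nothing.
It also fails if it takes over 66 s, if anything falls off the work surface, if the arm or the gripper's body presses on something with over 40 N, if the wrist force passes 120 N, or if a joint passes its speed limit or range.

## Working session

There is one attempt and no reset: what is moved stays moved. The work goes in short steps, Python scripts to look and compute and a tool call to move; the robot and the scene stay as the last step left them, time stands still between calls to the robot, and variables do not carry over. Pictures are saved under pics/ and viewed, at most 10 in all, crops included, and the job is handed in when it is done.

Besides the shell and the picture viewer there is one more tool, called by a JSON object that holds its "fn" and its "kwargs". move_arm: Moves the arm, as the interface text tells. Its arguments: {"type":"object","properties":{"jaw":{"type":"array","items":{"type":"number"}},"dp":{"type":"array","items":{"type":"array","items":{"type":"number"}}},"turn":{"type":"array","items":{"type":"array","items":{"type":"number"}}},"force":{"type":"number"}},"required":["jaw","dp","turn"]}

```bash
mkdir -p pics; ls
cat > h.py <<'E'
import numpy as np, cv2
from rig import observe, cams, ticket
def pose():
    s=observe(); T=np.eye(4); T[:3,:3]=np.array(s["tool_rot"]).reshape(3,3); T[:3,3]=s["position"]; return T
def w_from_c(n,T=None):
    c=cams.calibration(n)
    if n=="wrist": return (pose() if T is None else T)@np.array(c["tool_from_camera"])
    return np.linalg.inv(np.array(c["view"]))
def ray(n,u,v,T=None):
    c=cams.calibration(n); f=240/np.tan(np.radians(c["vertical_fov"])/2)
    K=np.array([[f,0,c["cx"]],[0,f,c["cy"]],[0,0,1.]])
    p=cv2.undistortPoints(np.array([[[u,v]]],float),K,np.array([c["k1"],0,0,0,0.]))[0,0]
    W=w_from_c(n,T); return W[:3,3], W[:3,:3]@np.array([p[0],-p[1],-1.])
def atz(n,u,v,z,T=None):
    o,d=ray(n,u,v,T); return o+d*(z-o[2])/d[2]
def atd(n,u,v,dep,T=None):
    o,d=ray(n,u,v,T); return o+d*dep
def save(n,name,crop=None,scale=1):
    im,d=cams.get_image(n); o=im[:,:,::-1]
    if crop: o=o[crop[1]:crop[3],crop[0]:crop[2]]
    cv2.imwrite("pics/"+name,cv2.resize(o,None,fx=scale,fy=scale,interpolation=cv2.INTER_CUBIC)); return im,d
E
python3 - <<'E'
from h import *
np.set_printoptions(precision=4,suppress=True)
print(observe())
save("scene","s0.png");im,d=save("top","t0.png")
np.save("t0.npy",d)
for n,z in [("mould",0),("key_block",0),("drip_tray",0),("key_wing",.135),("hub_face",.05),("key_tip",.01),("can_opener_foot",0),("tub_1",0),("spice_1",0),("tin_2",0)]:
    for cam in ("top","scene"):
        for r in cams.mark_of(cam,n)[:1]:
            u,v=r["location"][0]*640,r["location"][1]*480
            print(n,cam,round(r["p"],2),round(u),round(v),atz(cam,u,v,z))
E
```

```text
pics
{'time_s': 0.0, 'q': array([-83.6678,  21.8429,  74.3839,  -0.0007,  83.8596, -12.3336]), 'qvel': array([-0.048 , -0.0345, -0.0114, -0.0209, -0.0021, -0.0326]), 'joint_efforts': array([  0.0019, -44.8458, -23.1278,  -0.0001,   0.0047,   0.    ]), 'position': array([ 0.176 , -0.5208,  0.2307]), 'tool_rot': array([[ 0.9474,  0.32  , -0.0002],
       [ 0.32  , -0.9474,  0.0015],
       [ 0.0003, -0.0015, -1.    ]]), 'ft_force': array([ 0.0567, -0.4535,  0.683 ]), 'wrist_torque': array([ 0.0153, -0.0139,  0.009 ]), 'gripper_force': 0.0, 'grip_width': 0.08526224436604121}
mould top 0.86 266 239 [0.5803 0.024  0.    ]
mould scene 0.77 297 300 [0.5726 0.0232 0.    ]
key_block top 0.96 177 274 [0.4867 0.2485 0.    ]
key_block scene 0.76 275 391 [0.4895 0.2434 0.    ]
drip_tray top 0.64 371 268 [ 0.5134 -0.2432  0.    ]
drip_tray scene 0.68 375 234 [ 0.5119 -0.2524  0.    ]
key_wing top 0.57 161 270 [0.4933 0.2479 0.135 ]
key_wing scene 0.62 268 359 [0.4867 0.25   0.135 ]
hub_face top 0.62 259 239 [0.5749 0.0365 0.05  ]
hub_face scene 0.64 294 287 [0.5753 0.0269 0.05  ]
key_tip scene 0.71 270 356 [0.5396 0.1854 0.01  ]
can_opener_foot top 0.71 461 313 [ 0.404  -0.4729  0.    ]
tub_1 top 0.6 322 196 [ 0.694  -0.1156  0.    ]
tub_1 scene 0.9 287 245 [ 0.6882 -0.1108  0.    ]
spice_1 top 0.56 236 185 [0.7164 0.1055 0.    ]
spice_1 scene 0.92 226 295 [0.7246 0.0934 0.    ]
tin_2 top 0.6 381 191 [ 0.7091 -0.2663  0.    ]
tin_2 scene 0.6 314 205 [ 0.7024 -0.2666  0.    ]
```

View pics/t0.png

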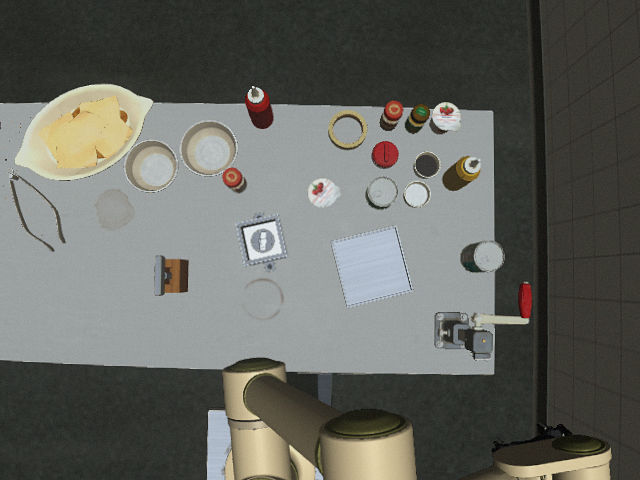

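View pics/s0.png

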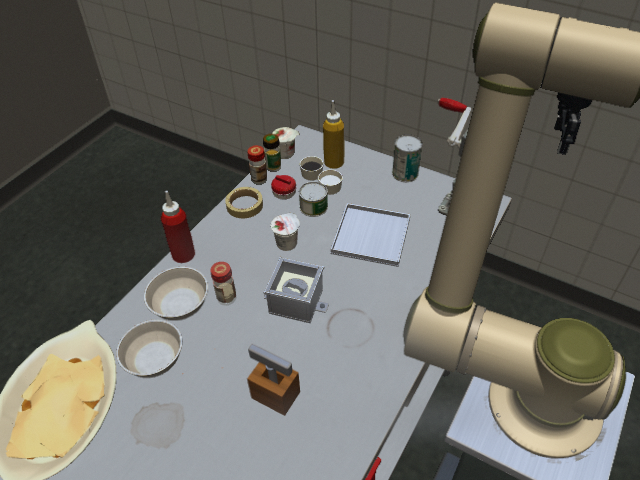

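The top view shows the mould at about (263,241), its feet up and down in the image, with the slot running nearly along world x. The key is in its block at (160,275) with the wing along world x, and the tray is at (371,266). The opener is at bottom right, so I'll keep near the robot when passing it.

```bash
cat >> h.py <<'E'
def cloud(n,d,T=None):
    c=cams.calibration(n); f=240/np.tan(np.radians(c["vertical_fov"])/2)
    K=np.array([[f,0,c["cx"]],[0,f,c["cy"]],[0,0,1.]])
    vv,uu=np.mgrid[0:480,0:640]
    p=cv2.undistortPoints(np.stack([uu,vv],-1).reshape(-1,1,2).astype(float),K,np.array([c["k1"],0,0,0,0.])).reshape(480,640,2)
    W=w_from_c(n,T); P=np.stack([p[...,0]*d,-p[...,1]*d,-d],-1)@W[:3,:3].T+W[:3,3]; P[d==0]=np.nan; return P
def rect(P,ctr,r,zlo,zhi):
    m=(np.hypot(P[...,0]-ctr[0],P[...,1]-ctr[1])<r)&(P[...,2]>zlo)&(P[...,2]<zhi)
    q=P[m]; (c,s,a)=cv2.minAreaRect((q[:,:2]*1000).astype(np.float32)); return len(q),np.array(c)/1000,s,a,np.median(q[:,2])
np.set_printoptions(precision=4,suppress=True)
E
python3 - <<'E'
from h import *
P=cloud("top",np.load("t0.npy"))
print("wing",rect(P,(.49,.248),.08,.13,.17))
print("block",rect(P,(.49,.245),.08,.05,.09))
print("mould",rect(P,(.577,.025),.09,.07,.1))
print("plate",rect(P,(.577,.025),.035,.03,.065))
print("tray",rect(P,(.512,-.245),.14,.011,.03))
print("opener",[np.nanmax(P[...,2][(P[...,0]>.3)&(P[...,0]<.6)&(P[...,1]<-.35)])])
E
```

```text
wing (398, array([0.4824, 0.2488]), (18.34751319885254, 89.84659576416016), 89.77772521972656, np.float64(0.15138419662504543))
block (531, array([0.4822, 0.2401]), (79.44073486328125, 41.6483268737793), 1.3695768117904663, np.float64(0.07862457957477154))
mould (762, array([0.5734, 0.0289]), (104.84627532958984, 106.23432159423828), 13.532435417175293, np.float64(0.08510213782470188))
plate (542, array([0.5769, 0.0246]), (66.4034652709961, 68.70036315917969), 0.5663371086120605, np.float64(0.05145004978559009))
tray (545, array([ 0.5182, -0.242 ]), (170.32066345214844, 171.0298614501953), 15.10353946685791, np.float64(0.01861499032071512))
opener [np.float64(0.2640203130321924)]
```

{"fn": "move_arm", "kwargs": {"jaw": [8.54,8.54,8.54,8.54,8.54,8.54], "dp": [[0,-4,-3],[0,-4,-3],[0,-4,-3],[0,-4,-3],[0,-4,-2],[0,-4,0]], "turn": [[0,0,0],[0,0,0],[0,0,0],[0,0,0],[0,0,0],[0,0,0]]}}

```text
time_s: 1.6
position: [0.1084, -0.321, 0.3529]
tool_rot: [[0.947, 0.321, -0.0], [0.321, -0.947, -0.006], [-0.002, 0.006, -1.0]]
ft_force: [-0.7, -0.9, -0.3]
grip_width: 0.0855
gripper_force: 0.0
```

```bash
cat >> h.py <<'E'
import sys
def plan(tgt,n,yaw0=None,start=None):
    """rows from the present pose to (x,y,z,yaw deg) with the tool pointing down"""
    T=pose(); p=T[:3,3] if start is None else np.array(start)
    y=np.arctan2(T[1,0],T[0,0]) if yaw0 is None else np.radians(yaw0)
    dy=np.radians(tgt[3])-y; dy=(dy+np.pi)%(2*np.pi)-np.pi
    d=(np.array(tgt[:3])-p)/n; rows=[]
    for i in range(n):
        a=y+dy*i/n; c,s=np.cos(a),np.sin(a)
        rows.append([round(100*(c*d[0]+s*d[1]),2),round(100*(s*d[0]-c*d[1]),2),round(-100*d[2],2)])
    print("dp",rows); print("turn",[[0,0,round(-dy/n,4)]]*n if n<2 else ["x%d"%n,round(-dy/n,4)])
E
python3 - <<'E'
from h import *
print(cams.calibration("wrist"))
plan((.42,0.0,.32,97),12)
E
```

```text
{'vertical_fov': 61.01169975584537, 'cx': 317.34789080458967, 'cy': 234.30108001941832, 'k1': -0.018607736961117373, 'tool_from_camera': array([[-0.    ,  0.9607,  0.2777,  0.0697],
       [ 1.    , -0.0001,  0.0005, -0.0006],
       [ 0.0006,  0.2777, -0.9607, -0.1421],
       [ 0.    ,  0.    ,  0.    ,  1.    ]])}
dp [[np.float64(3.32), np.float64(-1.7), np.float64(0.27)], [np.float64(3.49), np.float64(-1.31), np.float64(0.27)], [np.float64(3.62), np.float64(-0.91), np.float64(0.27)], [np.float64(3.7), np.float64(-0.49), np.float64(0.27)], [np.float64(3.73), np.float64(-0.07), np.float64(0.27)], [np.float64(3.71), np.float64(0.36), np.float64(0.27)], [np.float64(3.65), np.float64(0.78), np.float64(0.27)], [np.float64(3.54), np.float64(1.18), np.float64(0.27)], [np.float64(3.38), np.float64(1.58), np.float64(0.27)], [np.float64(3.18), np.float64(1.95), np.float64(0.27)], [np.float64(2.93), np.float64(2.3), np.float64(0.27)], [np.float64(2.65), np.float64(2.62), np.float64(0.27)]]
turn ['x12', np.float64(-0.1139)]
```

{"fn": "move_arm", "kwargs": {"jaw": [8.54,8.54,8.54,8.54,8.54,8.54,8.54,8.54,8.54,8.54,8.54,8.54], "dp": [[3.3,-1.7,0.3],[3.5,-1.3,0.3],[3.6,-0.9,0.3],[3.7,-0.5,0.3],[3.7,-0.1,0.3],[3.7,0.4,0.3],[3.6,0.8,0.3],[3.5,1.2,0.3],[3.4,1.6,0.3],[3.2,2.0,0.3],[2.9,2.3,0.3],[2.6,2.6,0.3]], "turn": [[0,0,-0.114],[0,0,-0.114],[0,0,-0.114],[0,0,-0.114],[0,0,-0.114],[0,0,-0.114],[0,0,-0.114],[0,0,-0.114],[0,0,-0.114],[0,0,-0.114],[0,0,-0.114],[0,0,-0.114]]}}

```text
time_s: 2.6
position: [0.4214, -0.0005, 0.314]
tool_rot: [[-0.129, 0.992, 0.001], [0.992, 0.129, -0.0], [-0.0, 0.001, -1.0]]
ft_force: [1.1, -1.9, 0.3]
grip_width: 0.0854
gripper_force: 0.0
```

Run:
```python
from h import *
plan((.5733,.04,.26,170),11)
```

```text
dp [[np.float64(0.19), np.float64(1.42), np.float64(0.49)], [np.float64(0.02), np.float64(1.43), np.float64(0.49)], [np.float64(-0.14), np.float64(1.42), np.float64(0.49)], [np.float64(-0.3), np.float64(1.4), np.float64(0.49)], [np.float64(-0.46), np.float64(1.35), np.float64(0.49)], [np.float64(-0.61), np.float64(1.29), np.float64(0.49)], [np.float64(-0.76), np.float64(1.21), np.float64(0.49)], [np.float64(-0.89), np.float64(1.12), np.float64(0.49)], [np.float64(-1.01), np.float64(1.01), np.float64(0.49)], [np.float64(-1.12), np.float64(0.88), np.float64(0.49)], [np.float64(-1.22), np.float64(0.75), np.float64(0.49)]]
turn ['x11', np.float64(-0.1152)]
```

{"fn": "move_arm", "kwargs": {"jaw": [8.54,8.54,8.54,8.54,8.54,8.54,8.54,8.54,8.54,8.54,8.54], "dp": [[0.2,1.4,0.5],[0,1.4,0.5],[-0.1,1.4,0.5],[-0.3,1.4,0.5],[-0.5,1.4,0.5],[-0.6,1.3,0.5],[-0.8,1.2,0.5],[-0.9,1.1,0.5],[-1.0,1.0,0.5],[-1.1,0.9,0.5],[-1.2,0.8,0.5]], "turn": [[0,0,-0.115],[0,0,-0.115],[0,0,-0.115],[0,0,-0.115],[0,0,-0.115],[0,0,-0.115],[0,0,-0.115],[0,0,-0.115],[0,0,-0.115],[0,0,-0.115],[0,0,-0.115]]}}

```text
time_s: 3.52
position: [0.573, 0.0377, 0.2587]
tool_rot: [[-0.984, 0.176, -0.0], [0.176, 0.984, -0.0], [0.0, -0.0, -1.0]]
ft_force: [-0.0, -0.0, 0.5]
grip_width: 0.0854
gripper_force: 0.0
```

Run:
```python
from h import *
T=pose(); im,d=save("wrist","w1.png"); np.save("w1d.npy",d); np.save("w1T.npy",T); np.save("w1i.npy",im)
print(T[:3,3],T[:3,:3])
P=cloud("wrist",d,T)
print("mould",rect(P,(.5734,.027),.09,.075,.1))
print("mark",[ (r["p"],atz("wrist",r["location"][0]*640,r["location"][1]*480,.05,T)) for r in cams.mark_of("wrist","hub_face")[:1]])
m=(np.hypot(P[...,0]-.575,P[...,1]-.027)<.03)
print(np.nanpercentile(P[...,2][m],[2,10,30,50,90]))
q=P[m&(P[...,2]<.044)]
print("deep",len(q),cv2.minAreaRect((q[:,:2]*1000).astype(np.float32)))
```

```text
[0.573  0.0377 0.2587] [[-0.9844  0.1762 -0.    ]
 [ 0.1762  0.9844 -0.    ]
 [ 0.     -0.     -1.    ]]
mould (6504, array([0.5722, 0.0289]), (106.38107299804688, 106.99504852294922), 14.015083312988281, np.float64(0.08302463616449518))
mark [(0.98, array([0.5716, 0.0281, 0.05  ]))]
[0.0101 0.0492 0.3351 0.3397 0.3486]
deep 807 ((576.3272705078125, 27.131263732910156), (49.93220138549805, 49.867576599121094), 89.38172912597656)
```

View pics/w1.png

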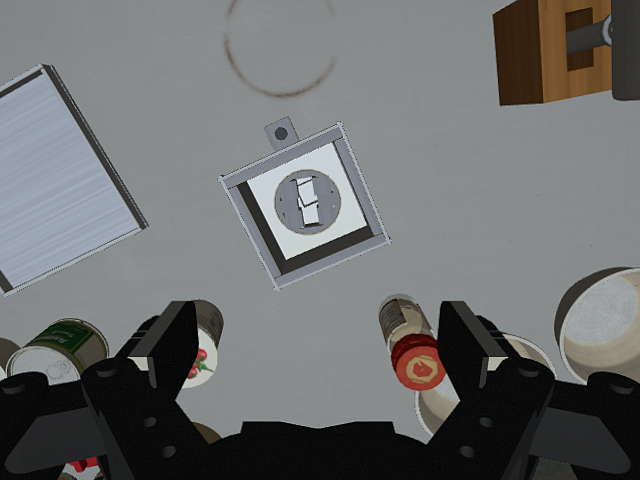

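The wrist view shows the mould at (305,205), the hub at (308,201) and a nearly vertical slot running (301,178)–(312,225). I'll rectify it to the hub plane to get the slot angle.

Run:
```python
from h import *
d=np.load("w1d.npy");T=np.load("w1T.npy");im=np.load("w1i.npy")
P=cloud("wrist",d,T)
# rays to plane z=.050
one=cloud("wrist",np.ones_like(d),T); o=w_from_c("wrist",T)[:3,3]; r=one-o
Q=o+r*((.050-o[2])/r[...,2])[...,None]
g=im.astype(int).sum(2)/3
hub=(np.hypot(Q[...,0]-.572,Q[...,1]-.028)<.045)
plate=hub&(abs(P[...,2]-.05)<.004)
print("plate z",np.median(P[plate][:,2]))
sat=im.max(2).astype(int)-im.min(2)
# rectified picture 1px=.25mm, up=+x, left=+y
N=400; us=np.zeros((N,N),np.float32); vs=us.copy()
from scipy.interpolate import griddata
m=(np.hypot(Q[...,0]-.572,Q[...,1]-.028)<.08); vv,uu=np.mgrid[0:480,0:640]
X,Y=np.mgrid[0:N,0:N]; X=.572+(N/2-X)*.00025; Y=.028+(N/2-Y)*.00025
us=griddata(Q[m][:,:2],uu[m],(X,Y)).astype(np.float32); vs=griddata(Q[m][:,:2],vv[m],(X,Y)).astype(np.float32)
R=cv2.remap(im[:,:,::-1].copy(),us,vs,cv2.INTER_LINEAR); Z=cv2.remap(P[...,2].astype(np.float32),us,vs,cv2.INTER_NEAREST)
Zc=np.clip((Z-.0)*255/.09,0,255); 
o=np.hstack([R,cv2.cvtColor(np.nan_to_num(Zc).astype(np.uint8),cv2.COLOR_GRAY2BGR)])
cv2.imwrite("pics/rect.png",o)
deep=(Z<.046)&(np.hypot(X-.572,Y-.028)<.026)
A=np.argwhere(deep); print(len(A)*.0625,"mm2")
w=np.stack([X[deep],Y[deep]],1); c=w.mean(0); e,v=np.linalg.eigh(np.cov(w.T)); print(c,np.sqrt(e)*1000,np.degrees(np.arctan(v[1,1]/v[0,1])))
# hub circle: dark grey pixels
```

```text
plate z 0.04944929845221269
649.125 mm2
[0.5719 0.0293] [ 5.0849 12.232 ] -1.4106994044649195
```

View pics/rect.png

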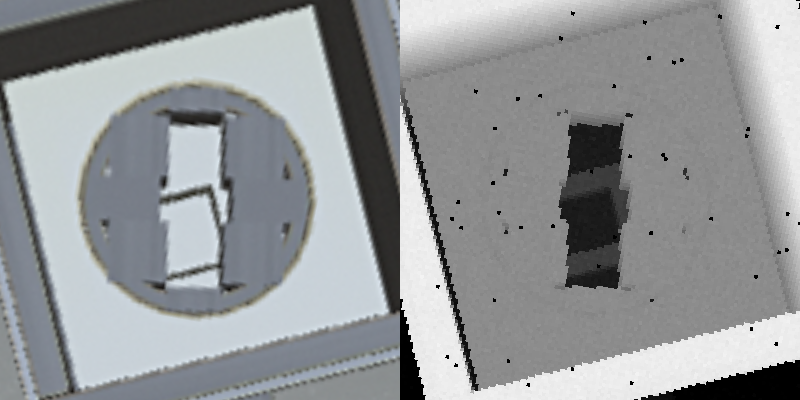

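Run:
```python
from h import *
plan((.482,.249,.215,179),7)
```

```text
dp [[np.float64(1.82), np.float64(2.73), np.float64(0.61)], [np.float64(1.76), np.float64(2.78), np.float64(0.61)], [np.float64(1.69), np.float64(2.82), np.float64(0.61)], [np.float64(1.63), np.float64(2.85), np.float64(0.61)], [np.float64(1.56), np.float64(2.89), np.float64(0.61)], [np.float64(1.49), np.float64(2.93), np.float64(0.61)], [np.float64(1.42), np.float64(2.96), np.float64(0.61)]]
turn ['x7', np.float64(-0.0233)]
```

{"fn": "move_arm", "kwargs": {"jaw": [8.54,8.54,8.54,8.54,8.54,8.54,8.54], "dp": [[1.8,2.7,0.6],[1.8,2.8,0.6],[1.7,2.8,0.6],[1.6,2.85,0.6],[1.6,2.9,0.6],[1.5,2.95,0.6],[1.4,3.0,0.6]], "turn": [[0,0,-0.023],[0,0,-0.023],[0,0,-0.023],[0,0,-0.023],[0,0,-0.023],[0,0,-0.023],[0,0,-0.023]]}}

```text
time_s: 4.2
position: [0.4803, 0.2503, 0.2173]
tool_rot: [[-1.0, 0.025, 0.001], [0.025, 1.0, 0.0], [-0.001, 0.0, -1.0]]
ft_force: [0.8, -0.2, 0.6]
grip_width: 0.0854
gripper_force: 0.0
```

Run:
```python
from h import *
T=pose(); im,d=save("wrist","w2.png")
print(T[:3,3],np.degrees(np.arctan2(T[1,0],T[0,0])))
P=cloud("wrist",d,T)
print("wing",rect(P,(.482,.249),.06,.14,.17))
print("block",rect(P,(.482,.249),.07,.06,.09))
o,d_=0,0
for x,y in [(.4824,.2488)]: plan((x,y,.116,179.5),4)
```

```text
[0.4803 0.2503 0.2173] 178.58917100124592
wing (4459, array([0.4813, 0.2506]), (89.17450714111328, 16.042959213256836), 1.2007392644882202, np.float64(0.15075010633499653))
block (6141, array([0.482 , 0.2507]), (80.61711120605469, 60.13555145263672), 1.235378384590149, np.float64(0.07741614392738216))
dp [[np.float64(-0.13), np.float64(-0.14), np.float64(2.51)], [np.float64(-0.12), np.float64(-0.14), np.float64(2.51)], [np.float64(-0.12), np.float64(-0.14), np.float64(2.51)], [np.float64(-0.12), np.float64(-0.14), np.float64(2.51)]]
turn ['x4', np.float64(-0.0027)]
```

View pics/w2.png

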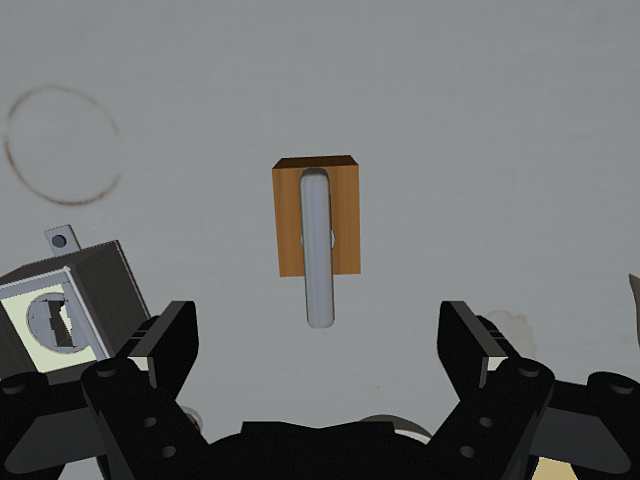

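The wing runs (315,170)–(320,325), centred on (0.4813, 0.2506) at yaw +1.2°. Descending and gripping.

{"fn": "move_arm", "kwargs": {"jaw": [8.54,8.54,8.54,8.54,8.54,0.5,0.5,0.5,0.5,0.5,0.5,0.5], "dp": [[-0.1,0.0,2.5],[0,0,2.5],[0,0,2.5],[0,0,2.6],[0,0,0],[0,0,0],[0,0,0],[0,0,0],[0,0,0],[0,0,0],[0,0,0],[0,0,0]], "turn": [[0,0,-0.015],[0,0,-0.015],[0,0,-0.015],[0,0,0],[0,0,0],[0,0,0],[0,0,0],[0,0,0],[0,0,0],[0,0,0],[0,0,0],[0,0,0]], "force": 100}}

```text
time_s: 5.25
position: [0.4832, 0.2494, 0.1174]
tool_rot: [[-1.0, -0.023, 0.002], [-0.023, 1.0, 0.0], [-0.002, 0.0, -1.0]]
ft_force: [0.1, -1.3, 9.5]
grip_width: 0.0148
gripper_force: 139.1
```

{"fn": "move_arm", "kwargs": {"jaw": [0.5,0.5,0.5,0.5,0.5], "dp": [[0,0,-1],[0,0,-2.5],[0,0,-3],[0,0,-2.5],[0,0,-1]], "turn": [[0,0,0],[0,0,0],[0,0,0],[0,0,0],[0,0,0]]}}

```text
time_s: 5.67
position: [0.4834, 0.2496, 0.22]
tool_rot: [[-1.0, -0.023, 0.005], [-0.023, 1.0, 0.001], [-0.005, 0.001, -1.0]]
ft_force: [0.2, -0.3, -2.1]
grip_width: 0.0149
gripper_force: 139.7
```

Run:
```python
from h import *
s=observe();T=pose(); print(s["position"],s["ft_force"],s["wrist_torque"],s["grip_width"],np.degrees(np.arctan2(T[1,0],T[0,0])))
im,d=save("wrist","w3.png"); P=cloud("wrist",d,T)
print("wing",rect(P,T[:2,3],.06,.195,.25))
plan((.5721+.0015,.0289,.2074,179),8)
```

```text
[0.4834 0.2496 0.22  ] [ 0.1634 -0.2831 -2.0833] [ 0.029  -0.0583  0.0191] 0.014919046243750698 -178.66973558600412
wing (3479, array([0.4747, 0.2503]), (39.53524398803711, 72.20409393310547), 70.23699188232422, np.float64(0.2411657616631075))
dp [[np.float64(-1.06), np.float64(-2.79), np.float64(0.16)], [np.float64(-1.07), np.float64(-2.78), np.float64(0.16)], [np.float64(-1.09), np.float64(-2.77), np.float64(0.16)], [np.float64(-1.1), np.float64(-2.77), np.float64(0.16)], [np.float64(-1.12), np.float64(-2.76), np.float64(0.16)], [np.float64(-1.13), np.float64(-2.76), np.float64(0.16)], [np.float64(-1.14), np.float64(-2.75), np.float64(0.16)], [np.float64(-1.16), np.float64(-2.75), np.float64(0.16)]]
turn ['x8', np.float64(0.0051)]
```

View pics/w3.png

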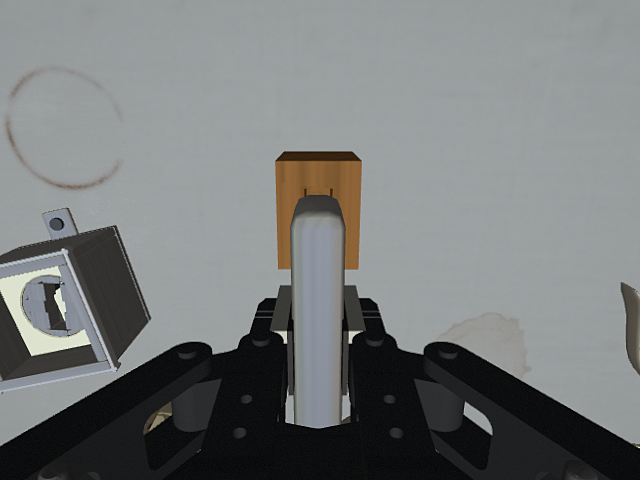

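The key is gripped and clear of the block, with the wing's near end at (319,200). I'll measure its offset in the hand.

```bash
cat > near.py <<'E'
from h import *
T=pose(); im,d=cams.get_image("wrist"); P=cloud("wrist",d,T)
L=(P-T[:3,3])@T[:3,:3]   # tool coords
m=(abs(L[...,1])<.012)&(L[...,2]<-.02)&(L[...,2]>-.06)&(L[...,0]>.015)&(L[...,0]<.065)
q=L[m]; top=q[q[:,2]<np.percentile(q[:,2],40)+.003]
print(len(q),"end x",np.percentile(q[:,0],[98,99.5]),"ztop along x:")
for a in (.018,.022,.026,.03,.034,.038,.042):
    s=q[(abs(q[:,0]-a)<.002)]
    if len(s): print(a,np.median(s[:,2]),np.percentile(s[:,1],[2,98]))
E
python3 near.py
```

```text
5815 end x [0.0459 0.0461] ztop along x:
0.018 -0.03333264280543291 [-0.007   0.0078]
0.022 -0.03327481694799042 [-0.0072  0.0081]
0.026 -0.03331131821808079 [-0.0071  0.008 ]
0.03 -0.03334958168659975 [-0.0071  0.0079]
0.034 -0.03332298184749087 [-0.0072  0.0079]
0.038 -0.03337348256903313 [-0.0072  0.008 ]
0.042 -0.03284539127726389 [-0.0069  0.0077]
```

Run:
```python
from h import *
plan((.573,.028,.21,179),9)
```

```text
dp [[np.float64(-0.94), np.float64(-2.48), np.float64(0.09)], [np.float64(-0.95), np.float64(-2.48), np.float64(0.09)], [np.float64(-0.96), np.float64(-2.48), np.float64(0.09)], [np.float64(-0.97), np.float64(-2.47), np.float64(0.09)], [np.float64(-0.99), np.float64(-2.47), np.float64(0.09)], [np.float64(-1.0), np.float64(-2.46), np.float64(0.09)], [np.float64(-1.01), np.float64(-2.46), np.float64(0.09)], [np.float64(-1.02), np.float64(-2.45), np.float64(0.09)], [np.float64(-1.03), np.float64(-2.45), np.float64(0.09)]]
turn ['x9', np.float64(0.0045)]
```

{"fn": "move_arm", "kwargs": {"jaw": [0.5,0.5,0.5,0.5,0.5,0.5,0.5,0.5,0.5,0.5,0.5], "dp": [[-0.94,-2.48,0.1],[-0.95,-2.48,0.1],[-0.96,-2.48,0.1],[-0.97,-2.47,0.1],[-0.99,-2.47,0.1],[-1.0,-2.46,0.1],[-1.0,-2.46,0.1],[-1.0,-2.45,0.1],[-1.0,-2.45,0.1],[0,0,0],[0,0,0]], "turn": [[0,0.005,0.0045],[0,0,0.0045],[0,0,0.0045],[0,0,0.0045],[0,0,0.0045],[0,0,0.0045],[0,0,0.0045],[0,0,0.0045],[0,0,0.0045],[0,0,0],[0,0,0]]}}

```text
time_s: 6.68
position: [0.5716, 0.0269, 0.2051]
tool_rot: [[-1.0, 0.019, -0.008], [0.019, 1.0, 0.001], [0.008, 0.0, -1.0]]
ft_force: [-0.9, -0.0, -2.5]
grip_width: 0.0149
gripper_force: 139.8
```

Run:
```python
from h import *
T=pose(); im,d=save("wrist","w4.png"); P=cloud("wrist",d,T); print(T)
print("mould",rect(P,(.572,.028),.09,.08,.09))
```

```text
[[-0.9998  0.0195 -0.0078  0.5716]
 [ 0.0195  0.9998  0.0005  0.0269]
 [ 0.0079  0.0004 -1.      0.2051]
 [ 0.      0.      0.      1.    ]]
mould (7267, array([0.5722, 0.0291]), (106.69482421875, 106.51199340820312), 13.847360610961914, np.float64(0.08307753679933211))
```

View pics/w4.png

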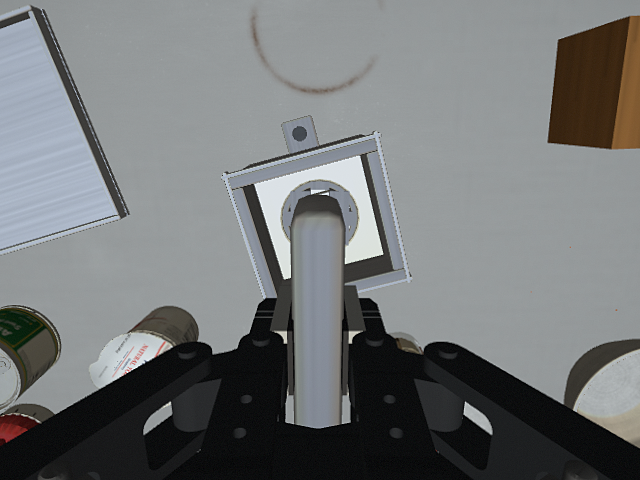

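The key is above the mould, with the wing over the hub at about (319,210). I'll correct the small offset and go down slowly.

{"fn": "move_arm", "kwargs": {"jaw": [0.5,0.5,0.5,0.5,0.5,0.5,0.5,0.5], "dp": [[-0.14,0.11,0],[0,0,0],[0,0,1.5],[0,0,1.5],[0,0,1],[0,0,0.4],[0,0,0.4],[0,0,0]], "turn": [[0,-0.008,0],[0,0,0],[0,0,0],[0,0,0],[0,0,0],[0,0,0],[0,0,0],[0,0,0]]}}

```text
time_s: 7.4
position: [0.5733, 0.0292, 0.1583]
tool_rot: [[-1.0, 0.017, 0.003], [0.017, 1.0, -0.0], [-0.003, -0.0, -1.0]]
ft_force: [-0.2, -1.0, -1.6]
grip_width: 0.0149
gripper_force: 139.8
```

{"fn": "move_arm", "kwargs": {"jaw": [0.5,0.5,0.5,0.5,0.5,0.5], "dp": [[0,-0.08,0],[0,0,0.3],[0,0,0.3],[0,0,0.3],[0,0,0.2],[0,0,0]], "turn": [[0,0,0],[0,0,0],[0,0,0],[0,0,0],[0,0,0],[0,0,0]]}}

```text
time_s: 7.9
position: [0.5733, 0.0281, 0.147]
tool_rot: [[-1.0, 0.017, 0.002], [0.017, 1.0, -0.0], [-0.002, -0.0, -1.0]]
ft_force: [0.1, -0.6, -1.8]
grip_width: 0.015
gripper_force: 139.8
```

{"fn": "move_arm", "kwargs": {"jaw": [0.5,0.5,0.5,0.5,0.5,0.5], "dp": [[0,0,0.3],[0,0,0.3],[0,0,0.3],[0,0,0.3],[0,0,0.3],[0,0,0]], "turn": [[0,0,0],[0,0,0],[0,0,0],[0,0,0],[0,0,0],[0,0,0]]}}

```text
time_s: 8.4
position: [0.5732, 0.0281, 0.1318]
tool_rot: [[-1.0, 0.017, 0.002], [0.017, 1.0, -0.0], [-0.002, -0.0, -1.0]]
ft_force: [-0.1, -0.1, -2.8]
grip_width: 0.015
gripper_force: 139.9
```

In the slot without contact. Pushing home to about z = 0.118.

{"fn": "move_arm", "kwargs": {"jaw": [0.5,0.5,0.5,0.5,0.5,0.5], "dp": [[0,0,0.4],[0,0,0.4],[0,0,0.3],[0,0,0.2],[0,0,0.15],[0,0,0]], "turn": [[0,0,0],[0,0,0],[0,0,0],[0,0,0],[0,0,0],[0,0,0]]}}

```text
time_s: 8.9
position: [0.5735, 0.0281, 0.1179]
tool_rot: [[-1.0, 0.017, 0.003], [0.017, 1.0, -0.0], [-0.003, -0.0, -1.0]]
ft_force: [-0.7, 0.0, -2.2]
grip_width: 0.0145
gripper_force: 140.2
```

{"fn": "move_arm", "kwargs": {"jaw": [0.5,0.5,0.5,0.5], "dp": [[0,0,0.1],[0,0,0.1],[0,0,0.05],[0,0,0]], "turn": [[0,0,0],[0,0,0],[0,0,0],[0,0,0]]}}

```text
time_s: 9.23
position: [0.5739, 0.028, 0.1174]
tool_rot: [[-1.0, 0.017, 0.005], [0.017, 1.0, -0.001], [-0.005, -0.001, -1.0]]
ft_force: [-3.4, 0.1, 11.6]
grip_width: 0.0148
gripper_force: 142.1
```

Home. I'll ease off the floor and turn clockwise about the key axis.

{"fn": "move_arm", "kwargs": {"jaw": [0.5,0.5,0.5,0.5,0.5,0.5,0.5,0.5,0.5,0.5,0.5,0.5], "dp": [[0,0,-0.3],[0,-0.01,0],[0,-0.01,0],[0,-0.01,0],[0,-0.01,0],[0,-0.01,0],[0,-0.01,0],[0,-0.01,0],[0,-0.01,0],[0,-0.01,0],[0,-0.01,0],[0,-0.01,0]], "turn": [[0,0,0],[0,0,0.12],[0,0,0.12],[0,0,0.12],[0,0,0.12],[0,0,0.12],[0,0,0.12],[0,0,0.12],[0,0,0.12],[0,0,0.12],[0,0,0.12],[0,0,0.12]]}}

```text
time_s: 10.23
position: [0.573, 0.0272, 0.1186]
tool_rot: [[-0.226, 0.974, 0.003], [0.974, 0.226, -0.0], [-0.001, 0.003, -1.0]]
ft_force: [-1.5, 1.9, 0.8]
grip_width: 0.0148
gripper_force: 120.2
```

```bash
cat > st.py <<'E'
from h import *
s=observe();T=pose(); print(s["time_s"],T[:3,3],"f",s["ft_force"],"tq",s["wrist_torque"],"yaw",np.degrees(np.arctan2(T[1,0],T[0,0])),"tz",T[:3,2],s["q"])
E
python3 st.py
```

```text
10.2333 [0.573  0.0272 0.1186] f [-1.5084  1.8826  0.8236] tq [-0.4247 -0.2386 -0.0007] yaw 103.0328843934026 tz [ 0.0031 -0.0003 -1.    ] [ -9.1088  29.9567  80.5558   0.0116  69.3113 -22.1458]
```

{"fn": "move_arm", "kwargs": {"jaw": [0.5,0.5,0.5,0.5,0.5], "dp": [[0,-0.005,0],[0,-0.005,0],[0,0,0],[0,0,0],[0,0,0]], "turn": [[0,0,0.08],[0,0,0.08],[0,0,0.08],[0,0,0.07],[0,0,0]]}}

```text
time_s: 10.65
position: [0.5729, 0.0272, 0.1186]
tool_rot: [[0.079, 0.997, 0.003], [0.997, -0.079, -0.0], [0.0, 0.003, -1.0]]
ft_force: [0.1, 0.8, -1.6]
grip_width: 0.0147
gripper_force: 120.4
```

```bash
python3 st.py
```

```text
10.65 [0.5729 0.0272 0.1186] f [ 0.1249  0.8293 -1.5965] tq [ 0.1088 -0.0122  0.0671] yaw 85.47204994853107 tz [ 0.003  -0.0002 -1.    ] [-9.1086 29.9477 80.5711  0.02   69.3077 -4.5877]
```

{"fn": "move_arm", "kwargs": {"jaw": [0.5,0.5,0.5], "dp": [[0,0,0],[0,0,0],[0,0,0]], "turn": [[0,0,0.03],[0,0,0.03],[0,0,0]]}}

```text
time_s: 10.9
position: [0.5729, 0.0272, 0.1186]
tool_rot: [[0.135, 0.991, 0.003], [0.991, -0.135, -0.0], [0.0, 0.003, -1.0]]
ft_force: [0.2, -0.4, -1.6]
grip_width: 0.0144
gripper_force: 120.6
```

```bash
python3 st.py
```

```text
10.9 [0.5729 0.0272 0.1186] f [ 0.1664 -0.4096 -1.5652] tq [ 0.0746 -0.0432 -0.0537] yaw 82.2435638120434 tz [ 0.0031 -0.0001 -1.    ] [-9.1098 29.9483 80.5692  0.0227 69.3054 -1.3613]
```

{"fn": "move_arm", "kwargs": {"jaw": [0.5,0.5,0.5], "dp": [[0,0,0],[0,0,0],[0,0,0]], "turn": [[0,0,0.04],[0,0,0.04],[0,0,0]]}}

```text
time_s: 11.15
position: [0.5729, 0.0272, 0.1189]
tool_rot: [[0.213, 0.977, 0.003], [0.977, -0.213, -0.001], [0.0, 0.003, -1.0]]
ft_force: [-0.9, -0.6, 4.2]
grip_width: 0.0147
gripper_force: 112.8
```

```bash
python3 st.py
```

```text
11.15 [0.5729 0.0272 0.1189] f [-0.949  -0.6361  4.2391] tq [-0.0664  0.1924  0.3409] yaw 77.71177693293048 tz [ 0.0033 -0.0007 -1.    ] [-9.1034 29.9212 80.5529 -0.0084 69.3316  3.1877]
```

{"fn": "move_arm", "kwargs": {"jaw": [0.5,0.5,0.5], "dp": [[0,0,0],[0,0,0],[0,0,0]], "turn": [[0,0,0.03],[0,0,0.0],[0,0,0]]}}

```text
time_s: 11.4
position: [0.5729, 0.0273, 0.1188]
tool_rot: [[0.241, 0.971, 0.003], [0.971, -0.241, -0.0], [0.0, 0.003, -1.0]]
ft_force: [-1.2, 0.4, 0.3]
grip_width: 0.0143
gripper_force: 114.0
```

```bash
python3 st.py
```

```text
11.4 [0.5729 0.0273 0.1188] f [-1.2368  0.3701  0.31  ] tq [-0.03    0.1391  0.8067] yaw 76.07114579793138 tz [ 0.0034 -0.0004 -1.    ] [-9.1016 29.9271 80.5604  0.0095 69.317   4.824 ]
```

The stop is felt at 0.8 N·m. Now I'll draw straight up.

{"fn": "move_arm", "kwargs": {"jaw": [0.5,0.5,0.5,0.5,0.5,0.5,0.5,0.5], "dp": [[0,0,0],[0,0,-0.2],[0,0,-0.2],[0,0,-0.2],[0,0,-0.2],[0,0,-0.2],[0,0,-0.2],[0,0,-0.2]], "turn": [[0,0,0],[0,0,0],[0,0,0],[0,0,0],[0,0,0],[0,0,0],[0,0,0],[0,0,0]], "force": 120}}

```text
time_s: 12.07
position: [0.5722, 0.0275, 0.1315]
tool_rot: [[0.244, 0.97, 0.0], [0.97, -0.244, 0.001], [0.001, 0.0, -1.0]]
ft_force: [2.8, 1.9, -17.7]
grip_width: 0.0141
gripper_force: 121.4
```

```bash
python3 st.py
```

```text
12.0667 [0.5722 0.0275 0.1315] f [  2.8271   1.9038 -17.706 ] tq [ 0.5514 -0.5633  0.591 ] yaw 75.8801815460959 tz [ 0.0002  0.0006 -1.    ] [-9.1044 29.1371 79.6083  0.0378 71.2471  5.0032]
```

{"fn": "move_arm", "kwargs": {"jaw": [0.5,0.5,0.5,0.5,0.5,0.5,0.5,0.5,0.5,0.5,0.5,0.5], "dp": [[0,0,-0.4],[0,0,-0.5],[0,0,-0.5],[0,0,-0.5],[0,0,-0.5],[0,0,-0.5],[0,0,-0.5],[0,0,-0.5],[0,0,-0.5],[0,0,-0.4],[0,0,-0.4],[0,0,-0.3]], "turn": [[0,0,0],[0,0,0],[0,0,0],[0,0,0],[0,0,0],[0,0,0],[0,0,0],[0,0,0],[0,0,0],[0,0,0],[0,0,0],[0,0,0]]}}

```text
time_s: 13.07
position: [0.5728, 0.027, 0.1883]
tool_rot: [[0.244, 0.97, 0.004], [0.97, -0.244, -0.001], [0.0, 0.004, -1.0]]
ft_force: [2.2, 0.9, -13.7]
grip_width: 0.0141
gripper_force: 121.7
```

```bash
python3 st.py
python3 - <<'E'
from h import *
T=pose(); im,d=save("wrist","w5.png"); P=cloud("wrist",d,T); print("plate",rect(P,(.572,.028),.06,.09,.13))
E
```

```text
13.0667 [0.5728 0.027  0.1883] f [  2.215    0.8561 -13.7435] tq [ 0.4215 -0.3446  0.3737] yaw 75.86169758408732 tz [ 0.0039 -0.0006 -1.    ] [-9.1221 25.9657 74.8849  0.0012 78.926   5.016 ]
plate (13294, array([0.5726, 0.0278]), (80.34516906738281, 81.47759246826172), 11.818560600280762, np.float64(0.1132873948631987))
```

View pics/w5.png

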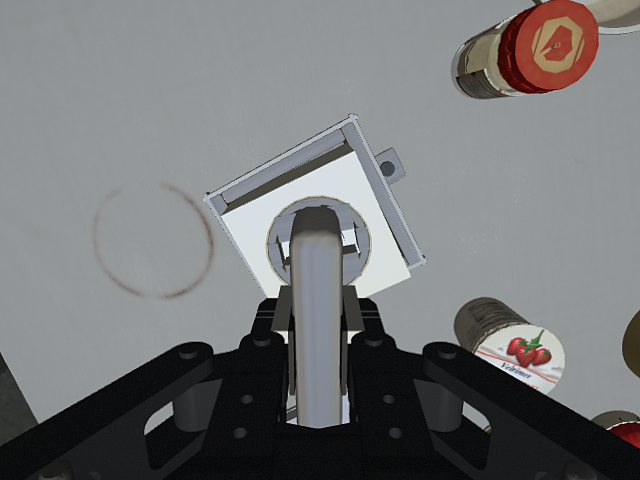

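The plate rides up level on the key (hub at (318,245), plate top at z ≈ 0.113), and its underside is still about 15 mm below the rim. Lifting it out.

{"fn": "move_arm", "kwargs": {"jaw": [0.5,0.5,0.5,0.5,0.5,0.5,0.5,0.5,0.5,0.5], "dp": [[0,0,-0.3],[0,0,-0.3],[0,0,-0.3],[0,0,-0.3],[0,0,-0.4],[0,0,-0.5],[0,0,-0.6],[0,0,-0.7],[0,0,-0.6],[0,0,0]], "turn": [[0,0,0],[0,0,0],[0,0,0],[0,0,0],[0,0,0],[0,0,0],[0,0,0],[0,0,0],[0,0,0],[0,0,0]]}}

```text
time_s: 13.95
position: [0.5731, 0.0271, 0.2295]
tool_rot: [[0.244, 0.97, 0.006], [0.97, -0.244, -0.001], [0.001, 0.006, -1.0]]
ft_force: [-0.2, -0.6, -8.4]
grip_width: 0.0139
gripper_force: 122.3
```

```bash
python3 st.py
python3 - <<'E'
from h import *
T=pose(); im,d=save("wrist","w6.png"); P=cloud("wrist",d,T); print("plate",rect(P,(.572,.028),.06,.13,.17))
q=P[(np.hypot(P[...,0]-.572,P[...,1]-.028)<.055)&(abs(P[...,2]-.15)<.012)]
A=np.c_[q[:,:2]-q[:,:2].mean(0),np.ones(len(q))]; print("slope",np.linalg.lstsq(A,q[:,2],rcond=None)[0])
plan((.5190,-.2425,.225,74),12)
E
```

```text
13.95 [0.5731 0.0271 0.2295] f [-0.2075 -0.6143 -8.3648] tq [0.0228 0.0251 0.0087] yaw 75.87293481033795 tz [ 0.0061 -0.0008 -1.    ] [-9.1117 24.1224 70.8978  0.0095 84.6281  5.0146]
plate (13144, array([0.5719, 0.0282]), (81.52871704101562, 81.74736022949219), 8.360119819641113, np.float64(0.1536166349880797))
slope [0.0482 0.0358 0.1533]
dp [[np.float64(-2.29), np.float64(0.11), np.float64(0.03)], [np.float64(-2.29), np.float64(0.12), np.float64(0.03)], [np.float64(-2.29), np.float64(0.13), np.float64(0.03)], [np.float64(-2.29), np.float64(0.13), np.float64(0.03)], [np.float64(-2.29), np.float64(0.14), np.float64(0.03)], [np.float64(-2.29), np.float64(0.15), np.float64(0.03)], [np.float64(-2.29), np.float64(0.15), np.float64(0.03)], [np.float64(-2.29), np.float64(0.16), np.float64(0.03)], [np.float64(-2.29), np.float64(0.16), np.float64(0.03)], [np.float64(-2.29), np.float64(0.17), np.float64(0.03)], [np.float64(-2.28), np.float64(0.18), np.float64(0.03)], [np.float64(-2.28), np.float64(0.18), np.float64(0.03)]]
turn ['x12', np.float64(0.0027)]
```

{"fn": "move_arm", "kwargs": {"jaw": [0.5,0.5,0.5,0.5,0.5,0.5,0.5,0.5,0.5,0.5,0.5,0.5], "dp": [[-0.6,0,0],[-1.2,0,0],[-1.8,0.1,0],[-2.2,0.1,0],[-2.2,0.1,0],[-2.2,0.1,0],[-2.2,0.2,0],[-2.2,0.2,0],[-2.2,0.1,0],[-2.2,0.1,0],[-2.2,0.1,0],[-2.2,0.1,0]], "turn": [[0,0,0],[0,0,0],[0,0,0],[0,0,0],[0,0,0],[0,0,0],[0,0,0],[0,0,0],[0,0,0],[0,0,0],[0,0,0],[0,0,0]]}}

```text
time_s: 15.0
position: [0.526, -0.2046, 0.2271]
tool_rot: [[0.245, 0.97, 0.002], [0.97, -0.245, -0.0], [0.0, 0.002, -1.0]]
ft_force: [0.3, -0.3, -8.9]
grip_width: 0.0145
gripper_force: 122.2
```

{"fn": "move_arm", "kwargs": {"jaw": [0.5,0.5,0.5,0.5,0.5,0.5], "dp": [[-1.8,0.1,0],[-1.3,0,0],[-0.8,0,0],[-0.4,0,0],[0,0,0],[0,0,0]], "turn": [[0,0,0],[0,0,0],[0,0,0],[0,0,0],[0,0,0],[0,0,0]]}}

```text
time_s: 15.5
position: [0.5176, -0.244, 0.2274]
tool_rot: [[0.244, 0.97, 0.003], [0.97, -0.244, 0.0], [0.001, 0.003, -1.0]]
ft_force: [-0.6, 1.4, -7.9]
grip_width: 0.0145
gripper_force: 122.2
```

```bash
python3 st.py
python3 - <<'E'
from h import *
T=pose(); im,d=save("wrist","w7.png"); P=cloud("wrist",d,T); c=T[:2,3]
print("plate",rect(P,c,.06,.13,.17))
q=P[(np.hypot(P[...,0]-c[0],P[...,1]-c[1])<.055)&(abs(P[...,2]-.15)<.012)]
A=np.c_[q[:,:2]-q[:,:2].mean(0),np.ones(len(q))]; print("slope",np.linalg.lstsq(A,q[:,2],rcond=None)[0])
im,d=cams.get_image("top")
cv2.imwrite("pics/t1.png",cv2.resize(im[180:340,300:460,::-1],None,fx=3,fy=3))
print("tray",rect(P,(.518,-.242),.13,.014,.03))
E
```

```text
15.5 [ 0.5176 -0.244   0.2274] f [-0.5949  1.3674 -7.8761] tq [ 0.0762 -0.018   0.0648] yaw 75.89954524280743 tz [ 0.0029  0.0004 -1.    ] [-37.1427  24.1454  71.2133   0.1186  84.5251 -23.0534]
plate (13114, array([ 0.5161, -0.2429]), (81.20003509521484, 81.89452362060547), 8.259600639343262, np.float64(0.1515145780673139))
slope [0.0362 0.0435 0.1513]
tray (2735, array([ 0.5174, -0.242 ]), (170.83656311035156, 170.5161590576172), 15.192084312438965, np.float64(0.01711362098511282))
```

View pics/w7.png

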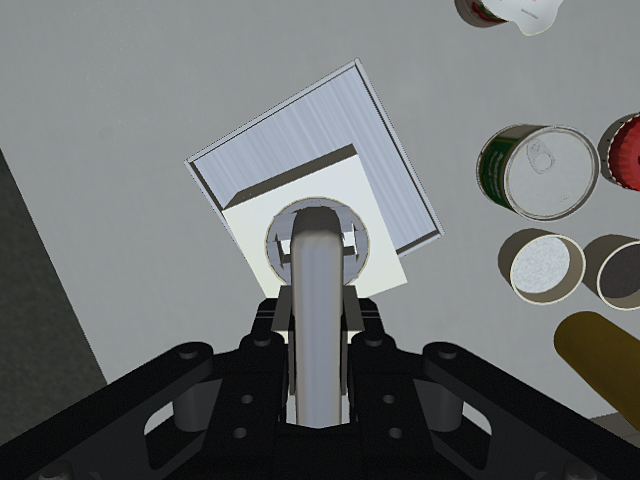

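The plate is centred over the tray. Lowering.

{"fn": "move_arm", "kwargs": {"jaw": [0.5,0.5,0.5,0.5,0.5,0.5,0.5,0.5,0.5], "dp": [[0,0,0.5],[0,0,1.0],[0,0,1.5],[0,0,1.5],[0,0,1.5],[0,0,1.2],[0,0,0.8],[0,0,0.5],[0,0,0]], "turn": [[0,0,0],[0,0,0],[0,0,0],[0,0,0],[0,0,0],[0,0,0],[0,0,0],[0,0,0],[0,0,0]]}}

```text
time_s: 16.35
position: [0.5175, -0.2442, 0.1413]
tool_rot: [[0.244, 0.97, 0.001], [0.97, -0.244, 0.001], [0.001, 0.001, -1.0]]
ft_force: [0.0, 0.4, -7.7]
grip_width: 0.0141
gripper_force: 122.2
```

{"fn": "move_arm", "kwargs": {"jaw": [0.5,0.5,0.5,0.5,0.5,0.5,0.5], "dp": [[0,0,0.25],[0,0,0.25],[0,0,0.25],[0,0,0.25],[0,0,0.2],[0,0,0.2],[0,0,0]], "turn": [[0,0,0],[0,0,0],[0,0,0],[0,0,0],[0,0,0],[0,0,0],[0,0,0]]}}

```text
time_s: 16.93
position: [0.5177, -0.2445, 0.1281]
tool_rot: [[0.244, 0.97, 0.002], [0.97, -0.244, 0.0], [0.001, 0.002, -1.0]]
ft_force: [-0.1, 0.1, -9.8]
grip_width: 0.0142
gripper_force: 122.2
```

{"fn": "move_arm", "kwargs": {"jaw": [0.5,0.5,0.5,0.5,0.5,0.5,0.5], "dp": [[0,0,0.15],[0,0,0.15],[0,0,0.15],[0,0,0.15],[0,0,0.1],[0,0,0.1],[0,0,0]], "turn": [[0,0,0],[0,0,0],[0,0,0],[0,0,0],[0,0,0],[0,0,0],[0,0,0]]}}

```text
time_s: 17.52
position: [0.518, -0.2449, 0.1208]
tool_rot: [[0.244, 0.97, 0.004], [0.97, -0.244, -0.001], [-0.0, 0.004, -1.0]]
ft_force: [-0.3, 0.3, -1.5]
grip_width: 0.0141
gripper_force: 123.3
```

```bash
python3 st.py
```

```text
17.5167 [ 0.518  -0.2449  0.1208] f [-0.313   0.3316 -1.4519] tq [ 0.0445  0.0666 -0.0106] yaw 75.87449776028036 tz [ 0.0037 -0.0011 -1.    ] [-37.1712  29.7363  80.5313   0.0849  69.5262 -23.0753]
```

{"fn": "move_arm", "kwargs": {"jaw": [0.5,0.5,0.5,0.5,0.5], "dp": [[0,0,0.1],[0,0,0.1],[0,0,0.1],[0,0,0.1],[0,0,0]], "turn": [[0,0,0],[0,0,0],[0,0,0],[0,0,0],[0,0,0]]}}

```text
time_s: 17.93
position: [0.5184, -0.2452, 0.1191]
tool_rot: [[0.244, 0.97, 0.006], [0.97, -0.244, -0.003], [-0.001, 0.006, -1.0]]
ft_force: [-4.1, 2.3, 17.6]
grip_width: 0.0138
gripper_force: 126.1
```

{"fn": "move_arm", "kwargs": {"jaw": [0.5,0.5,2.2,2.8,4,5,6,6,6], "dp": [[0,0,-0.22],[0,0,0],[0,0,0],[0,0,0],[0,0,0],[0,0,0],[0,0,0],[0,0,0],[0,0,0]], "turn": [[0,0,0],[0,0,0],[0,0,0],[0,0,0],[0,0,0],[0,0,0],[0,0,0],[0,0,0],[0,0,0]]}}

```text
time_s: 18.68
position: [0.5179, -0.2446, 0.1186]
tool_rot: [[0.244, 0.97, 0.003], [0.97, -0.244, -0.0], [0.0, 0.003, -1.0]]
ft_force: [0.8, -0.3, 0.8]
grip_width: 0.0599
gripper_force: 0.0
```

{"fn": "move_arm", "kwargs": {"jaw": [6,6,6,6,6,6,6], "dp": [[0,0,-0.5],[0,0,-1.5],[0,0,-2],[0,0,-2],[0,0,-2],[0,0,-2],[0,0,0]], "turn": [[0,0,0],[0,0,0],[0,0,0],[0,0,0],[0,0,0],[0,0,0],[0,0,0]]}}

```text
time_s: 19.27
position: [0.5187, -0.2453, 0.2231]
tool_rot: [[0.244, 0.97, 0.009], [0.97, -0.244, -0.005], [-0.002, 0.01, -1.0]]
ft_force: [-0.5, -0.0, 0.6]
grip_width: 0.0603
gripper_force: 0.0
```

```bash
python3 st.py
python3 - <<'E'
from h import *
T=pose(); im,d=save("wrist","w8.png"); P=cloud("wrist",d,T)
print("plate",rect(P,(.518,-.243),.06,.035,.06)); print("wing",rect(P,(.518,-.243),.07,.14,.18))
q=P[(np.hypot(P[...,0]-.518,P[...,1]+.243)<.055)&(abs(P[...,2]-.048)<.01)]
A=np.c_[q[:,:2]-q[:,:2].mean(0),np.ones(len(q))]; print("slope",np.linalg.lstsq(A,q[:,2],rcond=None)[0])
E
```

```text
19.2667 [ 0.5187 -0.2453  0.2231] f [-0.4557 -0.0408  0.6377] tq [ 0.0219 -0.0103 -0.0457] yaw 75.88467038681708 tz [ 0.0089 -0.0047 -0.9999] [-37.172   24.2788  71.7278   0.0924  83.4229 -23.0675]
plate (7132, array([ 0.5175, -0.2431]), (80.28205108642578, 80.683349609375), 8.831432342529297, np.float64(0.0473792646390582))
wing (4077, array([ 0.5158, -0.2499]), (89.36602783203125, 16.037052154541016), 77.11334991455078, np.float64(0.1485540556339519))
slope [ 0.0008 -0.0017  0.0473]
```

View pics/w8.png

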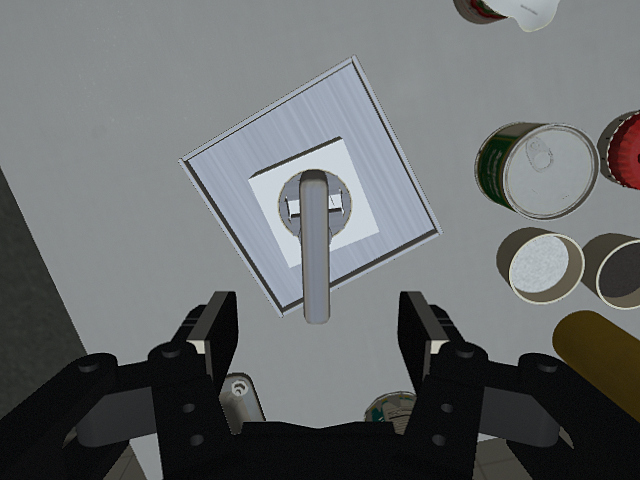

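The plate is flat in the tray (corners roughly (250,180)–(378,230)) with the key standing in its hub, and the gripper is clear. Backing off a little more, then handing in.

{"fn": "move_arm", "kwargs": {"jaw": [6,6,6,6], "dp": [[0,0,-2],[0,0,-2],[0,0,0],[0,0,0]], "turn": [[0,0,0],[0,0,0],[0,0,0],[0,0,0]]}}

```text
time_s: 19.65
position: [0.5174, -0.2446, 0.2585]
tool_rot: [[0.244, 0.97, 0.003], [0.97, -0.244, -0.0], [0.0, 0.003, -1.0]]
ft_force: [0.4, -0.6, -0.7]
grip_width: 0.0599
gripper_force: 0.0
```

```bash
python3 -c "
from rig import ticket
print(ticket.close_job())"
```

```text
the job is handed in; nothing more can be done
None
```

The plate was drawn out of the mould by the key and now lies flat in the drip tray with the key standing in its hub (leaning about 3°); I handed the job in at about 20 s of the 66 s, with no verdict returned.

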